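# Close a glass clamping jig: frame over dowels, spacer in the open gap, glass held flush

## Task

Put the jig together so that I can tighten its side screws: lower the aluminium frame over the two dowels of the base until it lies flush (thumbscrews on the robot's side), then slide the blue spacer, upright, all the way down into the gap at the end of the short glass plate, the only gap wide enough for it, and let it go. Then gently press the short glass down against its spring until its face is level with the frame, and finish while still holding it down there; leave the petri dish, the dropper bottle and the tweezers alone.

Things in the scene. Friction and masses are not known exactly. Their poses are not given: they have to be found in the camera images.
- jig_base: Fixed dark steel base, 124 (x) x 206 (y) mm; origin at the centre of its underside, flat top at z = 20 mm, -x side to the robot. Two 8 mm dowels with tapered tips stand 28 mm above the top at x = 0, y = +-85 mm. Two bays centred at x = 0, y = +-43 mm each have a 44 mm square sprung platen, 5 mm above the top at rest; it gives from about 3 N and is level with the top at about 8 N.
- jig_frame: Loose aluminium frame 112 (x) x 196 (y) x 12 mm, 0.4 kg, flat on the bench; origin at the centre of its underside. 10 mm through holes at x = 0, y = +-85 mm; windows 82 (x) x 62 (y) mm centred at x = 0, y = +-43 mm. Black bridge handle at the centre: bar 70 mm along x, 12 mm wide (y), 26 to 46 mm above the origin, on posts at x = +-26 mm. Seated: underside on the base top, axes along the base's.
- frame_front (a point): Point on the frame's upper face at the middle of its -x edge, 56 mm from the frame's origin along its -x. Two black thumbscrews stick out 16 mm beyond this edge.
- short_glass: Loose pale clear glass plate with white end strips, 64 (x) x 55 (y) x 12 mm, on the platen of either bay (varies), underside 5 mm above the base top. Origin on the underside at the bay's centre: the plate spans x = -26 to +38 mm. With the frame on, a gap of about 15 mm is left between its -x edge and the window edge at frame x = -41 mm. Pressed down 5 mm its face is level with the frame's.
- long_glass: Loose glass plate of the same look, 76 (x) x 55 (y) x 12 mm, on the platen of the other bay; origin at the centre of its underside. It fills its window to within a few mm, so the spacer cannot enter there. It stays in its bay.
- spacer: Loose blue plastic spacer standing on the bench, 50 g; origin at the centre of its underside. Foot block 12 (x) x 50 (y) x 12 mm high, lower long edges rounded to 3 mm; on it a ribbed fin 10 (x) x 34 (y) mm, 12 to 44 mm above the origin, gripped across x. In place it stands on the base top, long side along the short glass's -x edge, block level with the frame's face.
- petri_dish: Petri dish, 69 mm diameter, 16 mm high, loose bystander; origin at the centre of its underside.
- dropper_bottle: Dropper bottle with a blue cap, 25 mm diameter, 64 mm high, loose bystander; origin at the centre of its underside.
- tweezers: Metal tweezers, 12 x 126 x 9 mm, loose bystander lying on the bench; origin at the centre of its underside.

How it is judged:
On the way, in this order (a step that is already met when the one before it is completed fails the run):
1. the frame lies flush on the base, over both dowels and round both glass plates (z of jig_frame in the frame of jig_base between 0.017 and 0.0215 m and horizontal distance between jig_frame and jig_base below 0.003 m and angle between the x axis of jig_frame and the x axis of jig_base, either way round below 0.03 rad and angle between jig_frame's own z axis and vertical below 0.02 rad and x of frame_front in the frame of jig_base below -0.05 m and x of short_glass in the frame of jig_frame between -0.006 and 0.006 m and (y of short_glass in the frame of jig_frame between 0.037 and 0.049 m or y of short_glass in the frame of jig_frame between -0.049 and -0.037 m)), for 0.3 s.
2. the spacer stands fully down in the gap at the end of the short glass plate and is let go (all of step 1 and z of spacer in the frame of jig_base between 0.017 and 0.022 m and x of spacer in the frame of jig_frame between -0.038 and -0.028 m and x of spacer in the frame of short_glass between -0.042 and -0.028 m and y of spacer in the frame of short_glass between -0.01 and 0.01 m and angle between the x axis of spacer and the x axis of jig_frame, either way round below 0.12 rad and angle between spacer's own z axis and vertical below 0.1 rad and contact force between the fingers and spacer below 0.3 N), for 0.2 s.
At the end, for the whole second after the job is handed in: Frame on the base within 1.5 mm and 3 mm sideways, screws to the front; spacer upright and untouched in the short glass's gap, foot within 2 mm of the base top; fingers press the short glass with over 2 N, level and still, its face within 1.5 mm of level with the frame; long glass in its window (all of step 1 and z of spacer in the frame of jig_base between 0.017 and 0.022 m and x of spacer in the frame of jig_frame between -0.038 and -0.028 m and x of spacer in the frame of short_glass between -0.042 and -0.028 m and y of spacer in the frame of short_glass between -0.01 and 0.01 m and angle between the x axis of spacer and the x axis of jig_frame, either way round below 0.12 rad and angle between spacer's own z axis and vertical below 0.1 rad and z of short_glass in the frame of jig_base between 0.017 and 0.0215 m and angle between short_glass's own z axis and vertical below 0.03 rad and z of long_glass in the frame of jig_frame between -0.004 and 0.009 m and contact force between the fingers and short_glass above 2 N and contact force between the fingers and spacer below 0.5 N and linear speed of short_glass below 0.02 m/s); the arm keeps its last pose, push and grip.
It fails at once if the petri dish is knocked more than 25 mm from its place (distance of petri_dish from where it was at the start of the episode above 0.025 m).
It fails at once if the dropper bottle is knocked more than 25 mm from its place (distance of dropper_bottle from where it was at the start of the episode above 0.025 m).
It fails at once if the pair of tweezers is knocked more than 25 mm from its place (distance of tweezers from where it was at the start of the episode above 0.025 m).
It fails at once if either glass plate is pressed by the fingers with more than 60 N (contact force between the fingers and short_glass above 60 N or contact force between the fingers and long_glass above 60 N).
It also fails if it takes over 61 s, if anything falls off the work surface, if the arm or the gripper's body presses on something with over 40 N, if the wrist force passes 120 N, or if a joint passes its speed limit or range.

## Robot

A 6-joint arm with a two-finger parallel gripper is mounted at the origin on a cart in front of the work surface, level with it; the furniture and walls round the work are solid. World frame = base frame: x ahead of the robot, y to its left, z up, the work surface at z = 0. Lengths are in m, angles in rad, forces in N, time in s.
With the tool pointing down it reaches from about 0.35 to 0.975 m from the base axis. Payload 17.4 kg.
Tool frame: the origin (TCP) lies between the finger pads; the fingertips stand 22 mm ahead of it and the grasp point (between the pads) lies 3 mm ahead of it; z points along the fingers, y is the line along which they close (so a half turn about z gives the same grasp; the last joint's range is limited). The gripper opens to 85 mm and grips with 20 to 120 N. Pads are 22 mm wide; open, the fingers measure 114 mm over their backs; the gripper's body (76 mm by 85 mm) begins 54 mm behind the grasp point. The pads swing forward as they close: fully open they stand 13 mm farther back than shut.
Start: joints at [-1.33, 0.116, 1.442, -0, 1.584, -0.038], TCP at [0.186, -0.649, 0.253] pointing down, gripper open.
Joint ranges: [-2.83, 2.83], [-0.83, 2.19], [0.07, 2.5], [-1.14, 4.28], [0.01, 3], [-2.97, 2.97]. Speed limits (rad/s): [1.89, 1.89, 2.22, 3.14, 3.14, 3.14].

## Interface

Orientations are given as a unit quaternion [w, x, y, z].
In Python, from plant import robot, cams, ticket gives the robot as it stands (robot), with the cameras (cams) and the job (ticket).
- The arm moves only by the tool send_path, called after "Call:" as name([rows], argument=value, ...), one row to a line, values as JSON. Schema: {"type":"object","properties":{"ticks":{"type":"array","items":{"type":"object","properties":{"xyz":{"type":"array","items":{"type":"number"},"minItems":3,"maxItems":3},"turn_vec":{"type":"array","items":{"type":"number"},"minItems":3,"maxItems":3}},"additionalProperties":false},"minItems":1,"maxItems":10},"aperture":{"type":"number"},"only":{"type":"string"},"quiet":{"type":"boolean"},"lines":{"type":"string"}},"required":["ticks"],"additionalProperties":false}. ticks is a list of rows, 1 to 10 of them, each an object with the fields xyz (a list: dx, dy, dz in normalised numbers (1 is 0.8 m)), turn_vec (a list: a rotation vector rx, ry, rz in fractions of the full range, 1 being 2 pi rad); a field left out counts as zero; each row shifts and turns the commanded pose from where the row before left it, along the tool's axes as they then stand; what a row does not reach is not made up. A row lasts 1/12 s, in which the tool goes at most 0.0417 m and 0.125 rad, less where a joint would pass 70% of its speed; a pose out of reach is approached as far as the arm can. aperture is the finger opening in m, set as the call begins (left out keeps the last). The fingers move at their own pace and stop on an object; the grip force is fixed at half the most. Time passes only in rows, so rows that do not move let the fingers close. The tool returns the time, the measured TCP pose, the force, the opening and the grip force at its end. only (a regular expression) keeps the lines of the reply that match it, lines (a string "A,B") keeps lines A to B, and quiet returns only ok. A shift or turn number past 1, either way, is cut back to 1. Input that does not fit is refused with a message, and nothing moves.
- robot.get_state(): the state, without advancing time (a new reading comes with each control period).
- cams.grab_frame(name): name is "scene" or "top"; returns (picture, depth): 480x640x3 uint8, red, green, blue; 480x640 float32, m along the optical axis (not along the pixel's ray), 0 where there is no reading.
- cams.calibration(name): a dict with "vfov" (degrees; the focal length in pixels is half the picture's height over the tangent of half this angle, whatever the lens; pixels are square), "cx", "cy" (the principal point, pixels), "k1" (the pictures are not rectified: a ray, as slopes to the right and down, at radius r is drawn at 1 + k1 r^2 times it, then the intrinsics apply), "eye" and "rotation" of the camera in the world. Camera axes: x right, y up, looking along -z (the intrinsics and any distortion apply to the point x, -y, -z); pixel columns grow to the right and rows downward; lengths in m; the calibration is good to about 2 mm. A picture is of the moment at which its call begins. calibration takes no time and is no camera call.
- ticket.hand_in(): hands the job in; it is judged then, once.
The state is a dict: "time": time; "joints": joint angles; "joint_vel": joint speeds; "joint_torque": joint torques, N m; "ee_pos": TCP position; "eef_rot": TCP orientation; "contact_force": force on the tool from outside, world axes, zero at the start; "ft_torque": the same for the moment, N m; "opening": finger opening in m; "grasp_force": force on a finger pad.
Only numpy, scipy, OpenCV 4.12 (cv2) and the standard library are available. Lean on these libraries where they do the work, as an engineer would, in place of code of your own. Each camera call takes 0.05 s, during which the arm holds its last target. There are 200 camera calls.

## Working session

There is one attempt and no reset: what is moved stays moved. The work goes in short steps, Python scripts to look and compute and a tool call to move; the robot and the scene stay as the last step left them, time stands still between calls to the robot, and variables do not carry over. Pictures are saved under pics/ and viewed, at most 10 in all, crops included, and the job is handed in when it is done.

```bash
ls; mkdir -p pics; cat > h.py <<'E'
import numpy as np, cv2
from plant import robot, cams, ticket
def cam(n):
    c=cams.calibration(n); f=240/np.tan(np.radians(c['vfov'])/2)
    return c,f
def grab(n):
    im,d=cams.grab_frame(n); return im,d
def ray(n,u,v):
    c,f=cam(n); k=c['k1']
    K=np.array([[f,0,c['cx']],[0,f,c['cy']],[0,0,1.]])
    p=cv2.undistortPoints(np.array(np.c_[u,v],float).reshape(-1,1,2),K,np.array([k,0,0,0.])).reshape(-1,2)
    # distort model r(1+k r^2)
    d=np.c_[p[:,0],-p[:,1],-np.ones(len(p))]
    return np.array(c['eye']),d@np.array(c['rotation']).T
def plane(n,u,v,z):
    e,d=ray(n,u,v); return e+d*((z-e[2])/d[:,2])[:,None]
def pts(n,u,v,dep):  # depth along the axis
    e,d=ray(n,u,v); return e+d*np.asarray(dep).reshape(-1,1)
def proj(n,P):
    c,f=cam(n); q=(np.atleast_2d(P)-c['eye'])@np.array(c['rotation'])
    s=np.c_[q[:,0],-q[:,1]]/(-q[:,2:]); r2=(s**2).sum(1,keepdims=True)
    return s*(1+c['k1']*r2)*f+[c['cx'],c['cy']]
E
python3 - <<'E'
from h import *
for n in('scene','top'):
    im,d=grab(n); cv2.imwrite(f'pics/{n}0.png',im[...,::-1]); np.savez(f'{n}0',im=im,d=d)
    c=cams.calibration(n); print(n,c, (d>0).mean())
s=robot.get_state(); print(s['time'],s['ee_pos'],s['eef_rot'],s['opening'])
E
```

```text
pics
plant.py
scene {'vfov': 43.222536266037906, 'cx': 322.9748835466398, 'cy': 239.7444626979437, 'k1': 0.04889243846525393, 'eye': array([ 0.06041603, -1.10463681,  0.8486816 ]), 'rotation': array([ 0.85960021,  0.45659901, -0.10116067, -0.20584299])} 0.9809342447916667
top {'vfov': 43.864703289159046, 'cx': 315.48448243641775, 'cy': 236.86369138148825, 'k1': -0.17737592576270694, 'eye': array([ 0.41697847, -0.0604289 ,  1.51429506]), 'rotation': array([ 0.71438422,  0.04010341, -0.03334586, -0.69780725])} 0.9961881510416667
0.1 [ 0.18572704 -0.648803    0.25264284] [-5.08659938e-04  9.90298801e-01  1.38953313e-01 -4.79726156e-05] 0.08551330067330393
```

View pics/top0.png

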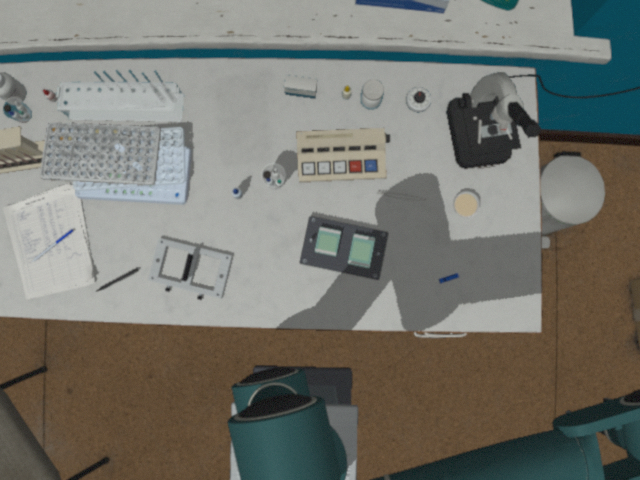

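View pics/scene0.png

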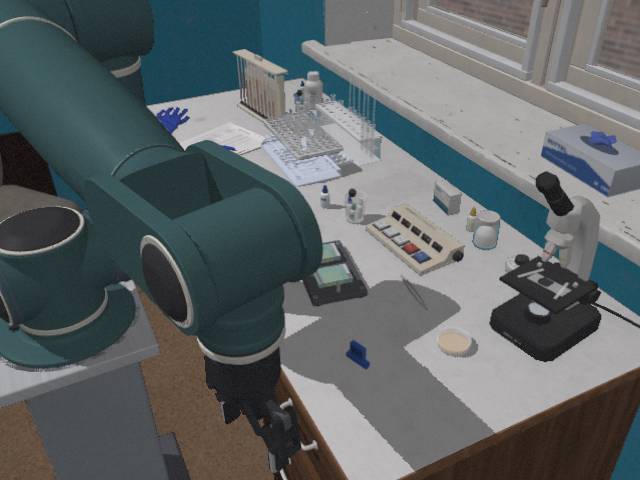

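The top view shows the frame at about (193,268) with its thumbscrews toward the robot, the base at (345,245), the spacer at (449,278), the petri dish at (467,203), the tweezers at (405,195) and the dropper at (237,190). Next I'll make enlarged crops, one of the jig and one of the spacer.

```bash
python3 - <<'E'
s=open('h.py').read()
s=s.replace("def cam(n):\n    c=cams.calibration(n);","from scipy.spatial.transform import Rotation as R\ndef cam(n):\n    c=dict(cams.calibration(n)); q=c['rotation']; c['rotation']=R.from_quat(q,scalar_first=True).as_matrix();")
open('h.py','w').write(s)
E
python3 - <<'E'
from h import *
im=np.load('top0.npz')['im']
a=cv2.resize(im[228:306,145:245],None,fx=5,fy=5,interpolation=cv2.INTER_CUBIC)
b=cv2.resize(im[205:285,295:395],None,fx=5,fy=5,interpolation=cv2.INTER_CUBIC)
c=np.zeros((600,800,3),np.uint8)
out=np.vstack([cv2.resize(im[225:305,145:275],None,fx=4,fy=4,interpolation=cv2.INTER_CUBIC)[:290], cv2.resize(im[205:285,290:420],None,fx=4,fy=4,interpolation=cv2.INTER_CUBIC)[:300]])
cv2.imwrite('pics/crop1.png',out[...,::-1])
print(plane('top',[193,345,449],[268,245,278],0))
# spacer mask
hsv=cv2.cvtColor(im,cv2.COLOR_RGB2HSV)
m=cv2.inRange(hsv,(105,120,40),(130,255,255)); 
n,l,st,ce=cv2.connectedComponentsWithStats(m)
for i in range(1,n):
    if st[i,4]>15: print(st[i],ce[i])
E
```

```text
[[ 0.48719933  0.26821828  0.        ]
 [ 0.55560886 -0.11981981  0.        ]
 [ 0.47688768 -0.38784915  0.        ]]
[357   0  83  11 468] [398.33119658   3.80555556]
[366 161  10  10  65] [370.53846154 165.15384615]
[ 57 230  15  13  32] [ 63.875  236.0625]
[440 274  18   9  65] [448.50769231 277.75384615]
```

View pics/crop1.png

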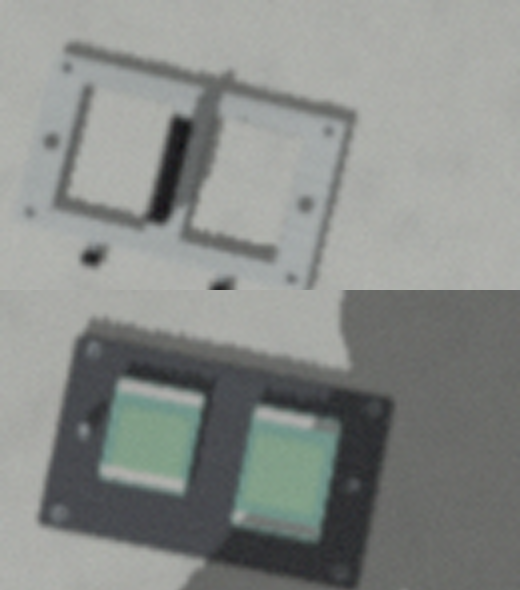

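The crop shows the frame with hole marks at about crop (52,142) and (306,204), and the bar at (172,170). On the base, the short glass is in the left (+y) bay, and the dowels are at (83,430) and (353,486). I'll refine these with the depth heights.

```bash
cat > meas.py <<'E'
from h import *
def hmap(n,im,d):
    v,u=np.mgrid[0:480,0:640]; return pts(n,u.ravel(),v.ravel(),d.ravel()).reshape(480,640,3)
def rect(xy):
    (c,s,a)=cv2.minAreaRect(xy.astype(np.float32)); return np.round(c,4),np.round(s,4),round(a,2)
E
python3 - <<'E'
from meas import *
for n in ('top','scene'):
    z=np.load(n+'0.npz'); im,d=z['im'],z['d']; P=hmap(n,im,d); np.savez(n+'P',P=P)
    H=P[...,2]
    X,Y=P[...,0],P[...,1]
    b=(X>.35)&(X<.5)&(Y>-.1)&(Y<.1)&(d>0)
    print(n,'bench z',np.median(H[b]),H[b].std())
    hsv=cv2.cvtColor(im,cv2.COLOR_RGB2HSV)
    def region(x0,x1,y0,y1,z0,z1): 
        m=(X>x0)&(X<x1)&(Y>y0)&(Y<y1)&(H>z0)&(H<z1); return m
    for nm,r,zz in [('base',(.42,.68,-.26,.02,.012,.07),.02),('frame',(.37,.6,.12,.4,.006,.07),.012),('spacer',(.42,.53,-.45,-.33,.006,.07),.012),('bar',(.37,.6,.12,.4,.03,.07),.046),('glass',(.42,.68,-.26,.02,.03,.045),.037),('fin',(.42,.53,-.45,-.33,.03,.07),.044)]:
        m=region(*r).astype(np.uint8)
        k,l,st,ce=cv2.connectedComponentsWithStats(m)
        for i in range(1,k):
            if st[i,4]>10:
                v,u=np.nonzero(l==i); q=P[l==i]
                print(nm,st[i,4],'hz',np.median(q[:,2]).round(4),rect(q[:,:2]), 'plane',rect(plane(n,u,v,zz)[:,:2]))
E
```

```text
top bench z 0.00048491661083382986 0.003971355255761697
base 3990 hz 0.0225 (array([ 0.5489, -0.1162]), array([0.2062, 0.125 ]), 79.53) plane (array([ 0.5485, -0.116 ]), array([0.2057, 0.1245]), 79.45)
frame 1885 hz 0.0127 (array([0.4808, 0.2781]), array([0.2024, 0.1329]), 78.0) plane (array([0.4805, 0.2769]), array([0.2017, 0.1326]), 77.96)
spacer 97 hz 0.0401 (array([ 0.4775, -0.3848]), array([0.0123, 0.0499]), 19.24) plane (array([ 0.4768, -0.3839]), array([0.0128, 0.0498]), 19.12)
bar 162 hz 0.0444 (array([0.4879, 0.2752]), array([0.0139, 0.0694]), 77.59) plane (array([0.4876, 0.2741]), array([0.0148, 0.0694]), 78.06)
glass 559 hz 0.0375 (array([ 0.5624, -0.0745]), array([0.0549, 0.0643]), 80.0) plane (array([ 0.5621, -0.0745]), array([0.0548, 0.0638]), 79.98)
glass 664 hz 0.0373 (array([ 0.5408, -0.1586]), array([0.0553, 0.0766]), 80.12) plane (array([ 0.5407, -0.1587]), array([0.0552, 0.0765]), 79.78)
fin 60 hz 0.0441 (array([ 0.4766, -0.3839]), array([0.0112, 0.0316]), 18.5) plane (array([ 0.4769, -0.3833]), array([0.011 , 0.0328]), 19.09)
scene bench z -0.7500596552972145 0.05885676233056484
base 2402 hz 0.0226 (array([ 0.5481, -0.1186]), array([0.2094, 0.1265]), 80.3) plane (array([ 0.5466, -0.1214]), array([0.2164, 0.1273]), 80.07)
spacer 365 hz 0.0261 (array([ 0.4795, -0.3857]), array([0.0153, 0.0535]), 15.16) plane (array([ 0.4873, -0.3774]), array([0.0409, 0.0701]), 14.16)
glass 266 hz 0.0375 (array([ 0.5776, -0.0805]), array([0.069 , 0.0408]), 61.21) plane (array([ 0.5751, -0.0843]), array([0.0719, 0.0408]), 62.24)
glass 625 hz 0.0378 (array([ 0.5393, -0.168 ]), array([0.0779, 0.0773]), 79.56) plane (array([ 0.5379, -0.1704]), array([0.0819, 0.0787]), 79.6)
fin 160 hz 0.0416 (array([ 0.4793, -0.3864]), array([0.0129, 0.0361]), 21.44) plane (array([ 0.4761, -0.3917]), array([0.0221, 0.0427]), 18.96)
```

```bash
cat >> meas.py <<'E'
def loc(c,yaw,p):
    a=np.cos(yaw),np.sin(yaw); p=np.atleast_2d(p); return np.c_[c[0]+a[0]*p[:,0]-a[1]*p[:,1],c[1]+a[1]*p[:,0]+a[0]*p[:,1]]
def blob(g,n,xyz,r,dark):
    """subpixel centroid of a dark/bright spot near the projection of xyz"""
    u0,v0=proj(n,xyz)[0]; v,u=np.mgrid[0:480,0:640]; 
    for _ in range(5):
        D=np.hypot(u-u0,v-v0); bg=np.median(g[(D>r+1)&(D<r+3.)]); 
        w=np.clip((bg-g if dark else g-bg)-4,0,None)*(D<=r); 
        if w.sum()==0: return None
        u0,v0=(w*u).sum()/w.sum(),(w*v).sum()/w.sum()
    return np.array([u0,v0])
def go(target,yaw):
    """distance to go in tool axes: first translation (at present attitude), then tool z turn"""
    s=robot.get_state(); Rm=R.from_quat(s['eef_rot'],scalar_first=True).as_matrix()
    cur=np.arctan2(Rm[1,0],Rm[0,0]); dy=(yaw-cur+np.pi/2)%np.pi-np.pi/2
    d=Rm.T@(np.array(target)-s['ee_pos']); rv=R.from_matrix(Rm.T@np.array([[np.cos(cur),np.sin(cur),0],[np.sin(cur),-np.cos(cur),0],[0,0,-1]])).as_rotvec()
    R2=np.array([[np.cos(cur+dy),np.sin(cur+dy),0],[np.sin(cur+dy),-np.cos(cur+dy),0],[0,0,-1]]); d2=R2.T@(np.array(target)-s['ee_pos'])
    print('t',round(s['time'],2),'pos',np.round(s['ee_pos'],4),'yaw',round(cur,4),'trans',d.round(4),'| level fix',rv.round(4),'turn rz',round(-dy,4),'| trans after turn',d2.round(4),'F',np.round(s['contact_force'],1))
E
python3 - <<'E'
from meas import *
z=np.load('top0.npz'); g=cv2.cvtColor(z['im'],cv2.COLOR_RGB2GRAY).astype(float)
bc,by=(.5486,-.1161),-.180; fc,fy=(.488,.2755),-.21
for nm,c,yw,zz,dark in(('dowel',bc,by,.046,0),('hole',fc,fy,.008,1)):
    q=[]
    for s in(1,-1):
        p=loc(c,yw,[0,s*.085])[0]; b=blob(g,'top',[*p,zz],3,dark); w=plane('top',b[:1],b[1:],zz)[0]; q.append(w[:2]); print(nm,s,b.round(2),proj('top',[*p,zz])[0].round(2),w.round(4))
    q=np.array(q); d=q[0]-q[1]; print('mid',q.mean(0).round(4),'len',np.hypot(*d).round(4),'yaw',round(np.arctan2(d[1],d[0])-np.pi/2,4))
# height-mask of the frame alone, in frame coords, excluding thumbscrews/holes
P=np.load('topP.npz')['P']; 
m=(P[...,2]>.006)&(P[...,2]<.02)&(abs(P[...,0]-.488)<.12)&(abs(P[...,1]-.275)<.14)
q=P[m][:,:2]-fc; a=fy; L=np.c_[q@[np.cos(a),np.sin(a)],q@[-np.sin(a),np.cos(a)]]
print('x edge +',np.percentile(L[:,0],99),'y edges',np.percentile(L[:,1],[.5,99.5]))
go([.45,-.2,.25],fy)
E
```

```text
dowel 1 [310.36 239.78] [310.55 239.21] [ 0.5624 -0.032   0.046 ]
dowel -1 [377.78 253.37] [377.87 253.  ] [ 0.5325 -0.1995  0.046 ]
mid [ 0.5474 -0.1158] len 0.1702 yaw -0.1769
hole 1 [157.47 259.87] [158.16 259.66] [0.5051 0.3604 0.008 ]
hole -1 [220.94 275.64] [221.45 275.29] [0.4694 0.1936 0.008 ]
mid [0.4872 0.277 ] len 0.1706 yaw -0.2112
x edge + 0.11051083475546068 y edges [-0.14001621  0.13393574]
t 0.1 pos [ 0.1857 -0.6488  0.2526] yaw 0.2788 trans [ 0.3776 -0.3587  0.003 ] | level fix [-0.001 -0.     0.   ] turn rz 0.4888 | trans after turn [ 0.1649 -0.494   0.0026] F [ 0.2 -0.3 -0.7]
```

Units first: shifts go in shares of 0.8 m and turns go in shares of 2 pi rad. So -0.037 m / 0.8 = -0.0463, 0.016 m / 0.8 = 0.02, 0.122 rad / 6.2832 = 0.0194.

Call:
send_path([
  {"turn_vec":[0, 0, 0.0194]},
  {"turn_vec":[0, 0, 0.0194]},
  {"turn_vec":[0, 0, 0.0194]},
  {"turn_vec":[0, 0, 0.0194]},
  {"xyz":[0.02, -0.0463, 0]},
  {"xyz":[0.02, -0.0463, 0]},
  {"xyz":[0.02, -0.0463, 0]},
  {"xyz":[0.02, -0.0463, 0]},
  {"xyz":[0.02, -0.0463, 0]},
  {"xyz":[0.02, -0.0463, 0]},
], aperture=0.05)

```text
time: 0.93
ee_pos: [0.3263, -0.4499, 0.253]
eef_rot: [-0.0, 0.995, -0.105, -0.0]
contact_force: [0.6, 0.0, -0.0]
opening: 0.05
grasp_force: 0.0
```

Call:
send_path([
  {"xyz":[0.02, -0.0463, 0]},
  {"xyz":[0.02, -0.0463, 0]},
  {"xyz":[0.02, -0.0463, 0]},
  {"xyz":[0.02, -0.0463, 0]},
  {"xyz":[0, -0.05, 0]},
  {"xyz":[0, -0.05, 0]},
  {"xyz":[0, -0.05, 0]},
  {"xyz":[0, -0.05, 0]},
  {"xyz":[0, -0.05, 0]},
  {"xyz":[0, -0.05, 0]},
])

```text
time: 1.77
ee_pos: [0.4687, -0.0835, 0.2533]
eef_rot: [0.0, 0.995, -0.105, 0.0]
contact_force: [0.5, -0.1, -0.7]
opening: 0.0503
grasp_force: 0.0
```

```bash
python3 - <<'E'
from meas import *
go([.4875,.2765,.14],-.211)
E
```

```text
t 1.77 pos [ 0.4687 -0.0835  0.2533] yaw -0.2095 trans [-0.0565 -0.3561  0.1133] | level fix [-0.     -0.0002  0.    ] turn rz 0.0015 | trans after turn [-0.057  -0.356   0.1133] F [ 0.5 -0.1 -0.7]
```

Converted, -0.0396 m / 0.8 = -0.0495, -0.0063 m / 0.8 = -0.0079.

Call:
send_path([
  {"xyz":[-0.0079, -0.0495, 0.005]},
  {"xyz":[-0.0079, -0.0495, 0.005]},
  {"xyz":[-0.0079, -0.0495, 0.005]},
  {"xyz":[-0.0079, -0.0495, 0.005]},
  {"xyz":[-0.0079, -0.0495, 0.0125]},
  {"xyz":[-0.0079, -0.0495, 0.0125]},
  {"xyz":[-0.0079, -0.0495, 0.025]},
  {"xyz":[-0.0079, -0.0495, 0.025]},
  {"xyz":[-0.0079, -0.0495, 0.025]},
  {},
])

```text
time: 2.6
ee_pos: [0.4854, 0.2707, 0.157]
eef_rot: [0.001, 0.995, -0.103, -0.002]
contact_force: [1.0, -0.3, -1.0]
opening: 0.05
grasp_force: 0.0
```

```bash
python3 - <<'E'
from meas import *
go([.4875,.2765,.044],-.211)
E
```

```text
t 2.6 pos [0.4854 0.2707 0.157 ] yaw -0.2059 trans [ 0.0014 -0.0063  0.113 ] | level fix [0.0021 0.0047 0.    ] turn rz 0.0051 | trans after turn [ 0.0009 -0.0061  0.113 ] F [ 1.  -0.3 -1. ]
```

Converted, 0.02 m / 0.8 = 0.025.

Call:
send_path([
  {"xyz":[0, 0, 0.025]},
  {"xyz":[0, 0, 0.025]},
  {"xyz":[0, 0, 0.025]},
  {},
  {},
  {},
])

```text
time: 3.1
ee_pos: [0.4875, 0.2665, 0.1028]
eef_rot: [-0.0, 0.995, -0.105, 0.0]
contact_force: [-0.0, 0.3, 0.2]
opening: 0.0499
grasp_force: 0.0
```

```bash
python3 - <<'E'
from meas import *
go([.4875,.2765,.044],-.211)
E
```

```text
t 3.1 pos [0.4875 0.2665 0.1028] yaw -0.2094 trans [-0.0021 -0.0097  0.0588] | level fix [-0.0006 -0.0008  0.    ] turn rz 0.0016 | trans after turn [-0.0021 -0.0098  0.0588] F [-0.   0.3  0.2]
```

Converted, 0.0196 m / 0.8 = 0.0245, -0.0098 m / 0.8 = -0.0123.

Call:
send_path([
  {"xyz":[-0.0025, -0.0123, 0]},
  {"xyz":[0, 0, 0.0245]},
  {"xyz":[0, 0, 0.0245]},
  {"xyz":[0, 0, 0.0245]},
  {},
  {},
])

```text
time: 3.6
ee_pos: [0.4872, 0.2769, 0.0432]
eef_rot: [0.0, 0.995, -0.104, -0.0]
contact_force: [0.4, 1.1, 0.4]
opening: 0.05
grasp_force: 0.0
```

```bash
python3 - <<'E'
from meas import *
go([.4875,.2765,.044],-.211)
E
```

```text
t 3.6 pos [0.4872 0.2769 0.0432] yaw -0.2091 trans [ 0.0004  0.0003 -0.0008] | level fix [0.0002 0.0004 0.    ] turn rz 0.0019 | trans after turn [ 0.0004  0.0003 -0.0008] F [0.4 1.1 0.4]
```

Call:
send_path([
  {},
  {},
  {},
  {},
  {},
  {},
  {},
  {},
], aperture=0)

```text
time: 4.27
ee_pos: [0.4878, 0.2768, 0.0443]
eef_rot: [-0.001, 0.995, -0.104, 0.001]
contact_force: [-0.9, -0.9, 7.3]
opening: 0.0105
grasp_force: 60.1
```

```bash
python3 - <<'E'
from meas import *
go([.4875,.2765,.044],-.211)
E
```

```text
t 4.27 pos [0.4878 0.2768 0.0443] yaw -0.2094 trans [-0.0002  0.0004  0.0003] | level fix [-0.0013 -0.0016  0.    ] turn rz 0.0016 | trans after turn [-0.0002  0.0004  0.0003] F [-0.9 -0.9  7.3]
```

Converted, -0.02 m / 0.8 = -0.025, -0.01 m / 0.8 = -0.0125, -0.033 rad / 6.2832 = -0.0053.

Call:
send_path([
  {"xyz":[0, 0, -0.0063]},
  {"xyz":[0, 0, -0.0125]},
  {"xyz":[0, 0, -0.025]},
  {"xyz":[0, 0, -0.025]},
  {"xyz":[0, 0, -0.025]},
  {"xyz":[0, 0, -0.025]},
  {"xyz":[0, 0, -0.0125], "turn_vec":[0, 0, -0.0053]},
  {},
])

```text
time: 4.93
ee_pos: [0.4879, 0.2769, 0.1513]
eef_rot: [-0.001, 0.996, -0.087, 0.002]
contact_force: [0.4, 0.0, -4.1]
opening: 0.011
grasp_force: 58.8
```

```bash
python3 - <<'E'
from meas import *
go([.548,-.116,.15],-.178)
E
```

```text
t 4.93 pos [0.4879 0.2769 0.1513] yaw -0.1746 trans [0.1274 0.3765 0.0007] | level fix [-0.0025 -0.0034  0.    ] turn rz 0.0034 | trans after turn [0.1287 0.3761 0.0013] F [ 0.4  0.  -4.1]
```

Converted, 0.0357 m / 0.8 = 0.0446, 0.019 m / 0.8 = 0.0238.

Call:
send_path([
  {"xyz":[0.0088, 0.0238, 0]},
  {"xyz":[0.015, 0.0446, 0]},
  {"xyz":[0.015, 0.0446, 0]},
  {"xyz":[0.015, 0.0446, 0]},
  {"xyz":[0.015, 0.0446, 0]},
  {"xyz":[0.015, 0.0446, 0]},
  {"xyz":[0.015, 0.0446, 0]},
  {"xyz":[0.015, 0.0446, 0]},
  {"xyz":[0.015, 0.0446, 0]},
  {"xyz":[0.015, 0.0446, 0]},
])

```text
time: 5.77
ee_pos: [0.5402, -0.0805, 0.1473]
eef_rot: [-0.0, 0.996, -0.089, -0.0]
contact_force: [0.8, 0.5, -3.8]
opening: 0.0108
grasp_force: 59.1
```

Call:
send_path([
  {"xyz":[0.015, 0.045, 0]},
  {"xyz":[0.0088, 0.0238, 0]},
  {},
  {},
  {},
  {},
])

```text
time: 6.27
ee_pos: [0.5496, -0.1353, 0.1475]
eef_rot: [-0.0, 0.996, -0.088, -0.0]
contact_force: [0.2, -0.6, -3.6]
opening: 0.0106
grasp_force: 59.2
```

```bash
python3 - <<'E'
from meas import *
go([.548,-.116,.15],-.178)
for n in('scene','top'):
    im,d=grab(n); cv2.imwrite(f'pics/{n}1.png',im[...,::-1]); np.savez(f'{n}1',im=im,d=d)
a=cv2.imread('pics/scene1.png'); b=cv2.imread('pics/top1.png')
cv2.imwrite('pics/c2.png',np.vstack([cv2.resize(a[180:340,230:430],None,fx=4,fy=4)[:600-0]])[:300]) if 0 else cv2.imwrite('pics/c2.png',np.hstack([cv2.resize(a[190:350,230:430],None,fx=2,fy=2),cv2.resize(b[180:340,260:460],None,fx=2,fy=2)]))
E
```

```text
t 6.27 pos [ 0.5496 -0.1353  0.1475] yaw -0.1757 trans [-0.0049 -0.0187 -0.0025] | level fix [-0.0002  0.0005 -0.    ] turn rz 0.0023 | trans after turn [-0.005  -0.0187 -0.0025] F [ 0.2 -0.6 -3.6]
```

View pics/c2.png

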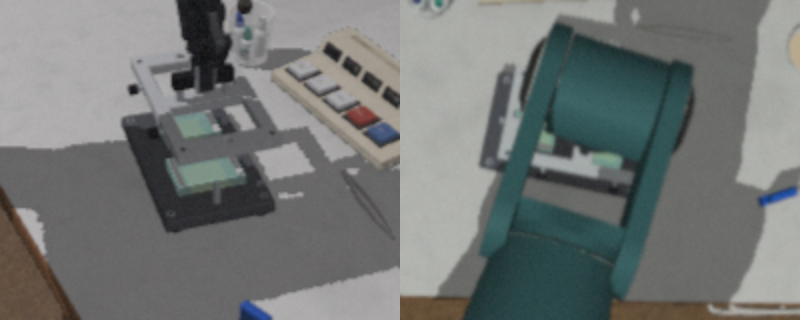

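The left half (scene) shows the frame held level above the base, with the -y dowel visible below it at about crop (217,190). In the right half (top) the arm covers most of it. I'll measure the held frame from the scene depth.

```bash
cat >> meas.py <<'E'
def heldframe(f,zlo,zhi,ztop):
    z=np.load(f); im,d=z['im'],z['d']; P=hmap('scene',im,d)
    m=(P[...,2]>zlo)&(P[...,2]<zhi)&(abs(P[...,0]-.55)<.12)&(abs(P[...,1]+.13)<.16)
    k,l,st,ce=cv2.connectedComponentsWithStats(m.astype(np.uint8)); i=1+np.argmax(st[1:,4]); q=P[l==i]
    t=q[q[:,2]>ztop-.006]; A=np.c_[t[:,:2],np.ones(len(t))]; s=np.linalg.lstsq(A,t[:,2],rcond=None)[0]
    r=abs(A@s-t[:,2])<.002; s=np.linalg.lstsq(A[r],t[r,2],rcond=None)[0]
    print('frame plane slopes',s[:2].round(4),'n',r.sum(),'rect',rect(t[r,:2])); return im,P
E
python3 - <<'E'
from meas import *
im,P=heldframe('scene1.npz',.095,.125,.1155)
s=robot.get_state(); e=s['ee_pos']; R0=R.from_quat(s['eef_rot'],scalar_first=True).as_matrix(); yw=np.arctan2(R0[1,0],R0[0,0])
g=cv2.cvtColor(im,cv2.COLOR_RGB2GRAY).astype(float)
# frame expected centre = TCP xy; pixel of -y hole and dowel
h=loc(e[:2],yw,[0,-.085])[0]; dw=loc((.548,-.116),-.178,[0,-.085])[0]
for nm,p,zz,dark in(('hole',h,.1155,1),):
    b=blob(g,'scene',[*p,zz],3.,dark); print(nm,proj('scene',[*p,zz])[0],b,plane('scene',b[:1],b[1:],zz)[0],p)
print('dowel tip pix',proj('scene',[*dw,.048])[0], 'dowel base',proj('scene',[*dw,.02])[0])
a=cv2.resize(im[215:315,280:400],None,fx=5,fy=5,interpolation=cv2.INTER_CUBIC); cv2.imwrite('pics/c3.png',a[...,::-1])
E
```

```text
frame plane slopes [0.0017 0.0008] n 1097 rect (array([ 0.5422, -0.1355]), array([0.2039, 0.1303]), 79.56)
hole [342.30199053 259.5782683 ] [343.39403621 254.28647497] [ 0.54565964 -0.20358596  0.1155    ] [ 0.53490131 -0.21897889]
dowel tip pix [337.12290602 280.64729858] dowel base [337.13666469 290.86925856]
```

View pics/c3.png

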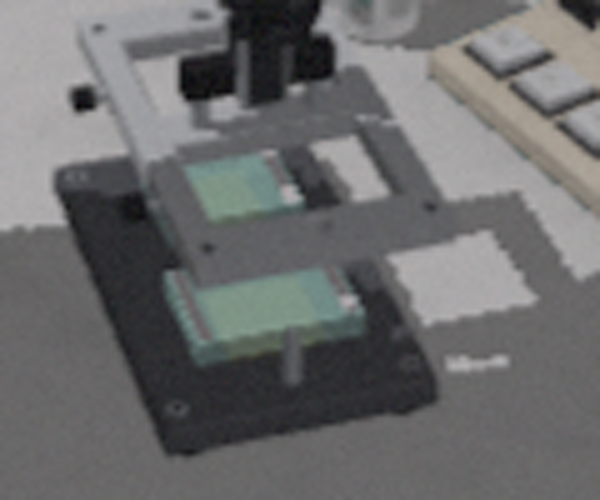

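Converted, 0.02 m / 0.8 = 0.025, 0.0195 m / 0.8 = 0.0244, 0.0023 rad / 6.2832 = 0.0004.

Call:
send_path([
  {"xyz":[-0.0063, -0.0234, 0.0063], "turn_vec":[0, 0, 0.0004]},
  {"xyz":[0, 0, 0.025]},
  {"xyz":[0, 0, 0.0244]},
  {},
  {},
  {},
])

```text
time: 6.87
ee_pos: [0.5486, -0.1167, 0.1044]
eef_rot: [0.0, 0.996, -0.089, 0.001]
contact_force: [-0.0, -0.8, -3.8]
opening: 0.0106
grasp_force: 59.2
```

```bash
python3 - <<'E'
from meas import *
go([.548,-.116,.10],-.178)
im,d=grab('scene'); np.savez('scene2',im=im,d=d)
im,P=heldframe('scene2.npz',.05,.08,.068)
s=robot.get_state(); e=s['ee_pos']; R0=R.from_quat(s['eef_rot'],scalar_first=True).as_matrix(); yw=np.arctan2(R0[1,0],R0[0,0])
g=cv2.cvtColor(im,cv2.COLOR_RGB2GRAY).astype(float); zt=e[2]-.0443+.012
for nm,p in(('hole-',(0,-.085)),('scr',(-.048,-.09)),('scr',(.048,-.09))):
    h=loc(e[:2],yw,p)[0]; print(nm,proj('scene',[*h,zt])[0].round(2))
dw=loc((.548,-.116),-.178,[0,-.085])[0]; print('dowel tip',proj('scene',[*dw,.048])[0])
a=cv2.resize(im[230:305,290:390],None,fx=8,fy=8,interpolation=cv2.INTER_CUBIC); a=cv2.convertScaleAbs(a,alpha=1.5); cv2.imwrite('pics/c4.png',a[...,::-1])
E
```

```text
t 6.87 pos [ 0.5486 -0.1167  0.1044] yaw -0.1781 trans [-0.0007 -0.0006  0.0044] | level fix [ 0.0001 -0.0011 -0.    ] turn rz -0.0001 | trans after turn [-0.0007 -0.0006  0.0044] F [-0.  -0.8 -3.8]
frame plane slopes [0.0065 0.004 ] n 847 rect (array([ 0.5416, -0.1152]), array([0.2041, 0.1293]), 79.96)
hole- [337.58 271.67]
scr [316.36 277.21]
scr [359.87 268.95]
dowel tip [337.12290602 280.64729858]
```

View pics/c4.png

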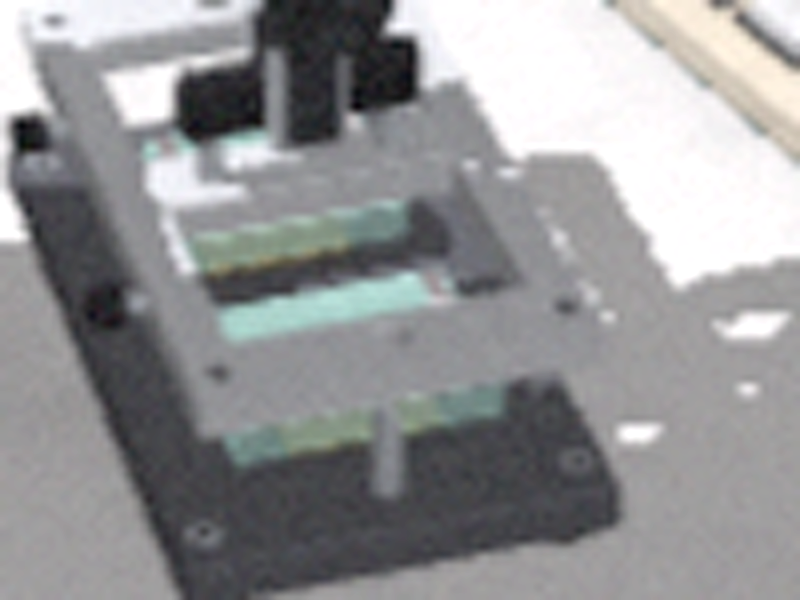

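The two frame screws at crop (218,372) and (567,306) put the hole centre at u of about 390, and the dowel tip is at u of about 388. That is within 1 mm once the remaining offset is removed. I'll lower it and watch the forces.

Converted, 0.006 m / 0.8 = 0.0075, 0.005 m / 0.8 = 0.0063.

Call:
send_path([
  {"xyz":[-0.0009, -0.0008, 0.0075]},
  {"xyz":[0, 0, 0.0063]},
  {"xyz":[0, 0, 0.005]},
  {"xyz":[0, 0, 0.005]},
  {},
  {},
])

```text
time: 7.42
ee_pos: [0.5475, -0.116, 0.0839]
eef_rot: [-0.0, 0.996, -0.089, -0.0]
contact_force: [2.0, 0.9, -5.9]
opening: 0.0107
grasp_force: 59.1
```

Call:
send_path([
  {"xyz":[0, 0, 0.005]},
  {"xyz":[0, 0, 0.0038]},
  {},
])

```text
time: 7.67
ee_pos: [0.5474, -0.1161, 0.0766]
eef_rot: [-0.0, 0.996, -0.089, -0.0]
contact_force: [2.7, 1.5, -4.2]
opening: 0.0105
grasp_force: 59.3
```

```bash
python3 - <<'E'
from meas import *
go([.548,-.116,.0643],-.178); print(robot.get_state()['ft_torque'])
E
```

```text
t 7.67 pos [ 0.5474 -0.1161  0.0766] yaw -0.1786 trans [ 0.0005 -0.0002  0.0123] | level fix [-0.0002  0.0003 -0.    ] turn rz -0.0006 | trans after turn [ 0.0005 -0.0002  0.0123] F [ 2.7  1.5 -4.2]
[ 0.40640352 -0.5164645  -0.17719924]
```

Converted, 0.003 m / 0.8 = 0.0038, 0.0005 m / 0.8 = 0.0006.

Call:
send_path([
  {"xyz":[0.0006, -0.0003, 0.0038]},
  {"xyz":[0, 0, 0.0038]},
  {"xyz":[0, 0, 0.0038]},
  {},
  {},
])

```text
time: 8.08
ee_pos: [0.5479, -0.116, 0.0679]
eef_rot: [-0.0, 0.996, -0.089, -0.0]
contact_force: [1.3, -0.3, -3.5]
opening: 0.0108
grasp_force: 59.3
```

Call:
send_path([
  {"xyz":[0, 0, 0.0025]},
  {"xyz":[0, 0, 0.0025]},
  {},
  {},
])

```text
time: 8.42
ee_pos: [0.5481, -0.1161, 0.0643]
eef_rot: [0.0, 0.996, -0.089, 0.0]
contact_force: [-0.8, 0.2, -2.8]
opening: 0.0109
grasp_force: 59.6
```

```bash
python3 - <<'E'
from meas import *
go([.548,-.116,.0643],-.178); print(robot.get_state()['ft_torque'])
E
```

```text
t 8.42 pos [ 0.5481 -0.1161  0.0643] yaw -0.1786 trans [-0.0002 -0.0001 -0.    ] | level fix [ 0.0001 -0.0002 -0.    ] turn rz -0.0006 | trans after turn [-0.0002 -0.0001 -0.    ] F [-0.8  0.2 -2.8]
[-0.1044259  -0.05925966 -0.00991903]
```

Converted, 0.001 m / 0.8 = 0.0013, 0.0005 m / 0.8 = 0.0006.

Call:
send_path([
  {"xyz":[0, 0, 0.0013]},
  {"xyz":[0, 0, 0.0006]},
  {},
  {},
])

```text
time: 8.75
ee_pos: [0.5482, -0.1161, 0.0643]
eef_rot: [0.0, 0.996, -0.089, 0.0]
contact_force: [-11.1, 1.8, 16.4]
opening: 0.0106
grasp_force: 62.4
```

```bash
python3 - <<'E'
from meas import *
go([.548,-.116,.0643],-.178); im,d=grab('scene'); np.savez('scene3',im=im,d=d); heldframe('scene3.npz',.012,.034,.032)
E
```

```text
t 8.75 pos [ 0.5482 -0.1161  0.0643] yaw -0.1784 trans [-0.0002 -0.0001 -0.    ] | level fix [ 0.0002 -0.0003 -0.    ] turn rz -0.0004 | trans after turn [-0.0002 -0.0001 -0.    ] F [-11.1   1.8  16.4]
frame plane slopes [0.0087 0.0021] n 797 rect (array([ 0.5413, -0.1154]), array([0.2051, 0.1297]), 79.62)
```

Converted, -0.03 m / 0.8 = -0.0375, -0.01 m / 0.8 = -0.0125.

Call:
send_path([
  {"xyz":[0, 0, -0.0006]},
  {},
  {},
  {},
  {"xyz":[0, 0, -0.0125]},
  {"xyz":[0, 0, -0.0375]},
  {"xyz":[0, 0, -0.0375]},
  {"xyz":[0, 0, -0.0375]},
  {},
], aperture=0.045)

```text
time: 9.55
ee_pos: [0.5499, -0.1165, 0.1704]
eef_rot: [0.001, 0.996, -0.089, 0.004]
contact_force: [0.5, 0.2, 0.9]
opening: 0.045
grasp_force: 0.0
```

```bash
python3 - <<'E'
from meas import *
print(robot.get_state()['joints'].round(3) if hasattr(robot.get_state()['joints'],'round') else robot.get_state()['joints'])
go([.477,-.384,.15],-1.238)
E
```

```text
[-0.254 -0.101  1.795 -0.     1.44   1.495]
t 9.55 pos [ 0.5499 -0.1165  0.1704] yaw -0.1785 trans [-0.0245  0.2762  0.0204] | level fix [ 0.0006 -0.0081 -0.    ] turn rz 1.0595 | trans after turn [0.229  0.1563 0.0204] F [0.5 0.2 0.9]
```

Converted, 0.0345 m / 0.8 = 0.0431, -0.003 m / 0.8 = -0.0038, -0.12 rad / 6.2832 = -0.0191.

Call:
send_path([
  {"xyz":[-0.0038, 0.0431, 0]},
  {"xyz":[-0.0038, 0.0431, 0]},
  {"xyz":[-0.0038, 0.0431, 0]},
  {"xyz":[-0.0038, 0.0431, 0]},
  {"xyz":[-0.0038, 0.0431, 0]},
  {"xyz":[-0.0038, 0.0431, 0]},
  {"xyz":[-0.0038, 0.0431, 0]},
  {"xyz":[-0.0038, 0.0431, 0]},
  {"turn_vec":[0, 0, -0.0191]},
  {"turn_vec":[0, 0, -0.0191]},
], aperture=0.045)

```text
time: 10.38
ee_pos: [0.4747, -0.3852, 0.1635]
eef_rot: [-0.0, 0.999, 0.032, -0.0]
contact_force: [0.8, -0.1, -0.1]
opening: 0.045
grasp_force: 0.0
```

Call:
send_path([
  {"turn_vec":[0, 0, -0.0191]},
  {"turn_vec":[0, 0, -0.0191]},
  {"turn_vec":[0, 0, -0.0191]},
  {"turn_vec":[0, 0, -0.0191]},
  {"turn_vec":[0, 0, -0.0191]},
  {"turn_vec":[0, 0, -0.0191]},
  {"turn_vec":[0, 0, -0.0191]},
  {"turn_vec":[0, 0, -0.0191]},
  {"turn_vec":[0, 0, -0.0191]},
  {"turn_vec":[0, 0, -0.0191]},
])

```text
time: 11.22
ee_pos: [0.4755, -0.3834, 0.1638]
eef_rot: [0.0, 0.806, 0.592, 0.0]
contact_force: [0.3, -1.3, 1.5]
opening: 0.0448
grasp_force: 0.0
```

Call:
send_path([
  {"turn_vec":[0, 0, -0.0191]},
  {"turn_vec":[0, 0, -0.0191]},
  {"turn_vec":[0, 0, -0.0191]},
  {"turn_vec":[0, 0, -0.0191]},
  {"turn_vec":[0, 0, -0.0191]},
  {},
  {},
])

```text
time: 11.8
ee_pos: [0.4755, -0.3834, 0.1636]
eef_rot: [0.0, 0.599, 0.801, -0.0]
contact_force: [-1.3, 0.1, -0.4]
opening: 0.045
grasp_force: 0.0
```

```bash
python3 - <<'E'
from meas import *
print(robot.get_state()['joints'])
go([.477,-.384,.10],1.904)
im,d=grab('top'); np.savez('top4',im=im,d=d); P=hmap('top',im,d)
X,Y,H=P[...,0],P[...,1],P[...,2]
m=(X>.42)&(X<.7)&(Y>-.27)&(Y<.05)&(H>.012)&(H<.028); print('base+frame z',[round(float(x),4) for x in np.percentile(H[(X>.45)&(X<.65)&(Y>-.22)&(Y<-.01)&(H>.026)&(H<.034)],[10,50,90])])
a=cv2.resize(im[190:310,290:470],None,fx=4,fy=4,interpolation=cv2.INTER_CUBIC); cv2.imwrite('pics/c5.png',a[...,::-1])
E
```

```text
[-7.20361280e-01  1.52302965e-02  1.69355919e+00 -2.12533073e-05
  1.43249558e+00 -1.00723171e+00]
t 11.8 pos [ 0.4755 -0.3834  0.1636] yaw 1.8577 trans [-0.001   0.0013  0.0636] | level fix [0.0001 0.0003 0.    ] turn rz -0.0463 | trans after turn [-0.001   0.0012  0.0636] F [-1.3  0.1 -0.4]
base+frame z [0.028, 0.0314, 0.0335]
```

View pics/c5.png

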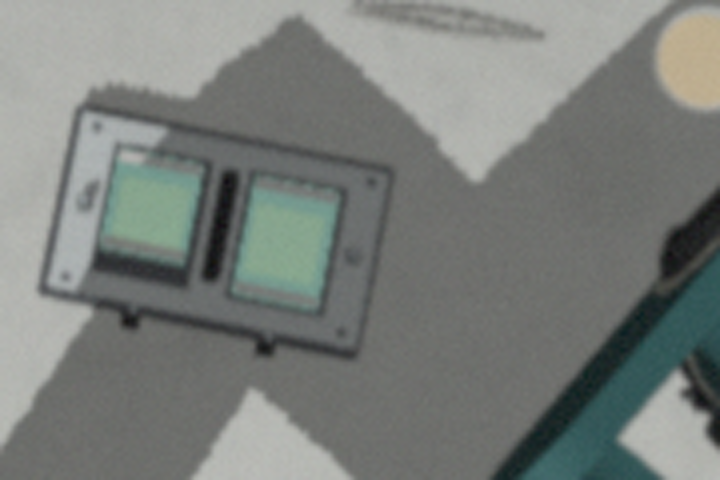

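The frame is seated over both dowels with its screws toward the robot. The gap shows as a dark strip at crop (140,270), on the robot side of the left glass. Next I'll measure the gap and grasp the spacer.

Units first: shifts go in shares of 0.8 m and turns go in shares of 2 pi rad. So 0.0236 m / 0.8 = 0.0295, 0.02 m / 0.8 = 0.025, -0.0463 rad / 6.2832 = -0.0074.

```bash
python3 - <<'E'
from meas import *
z=np.load('top4.npz'); P=hmap('top',z['im'],z['d']); X,Y,H=P[...,0],P[...,1],P[...,2]
bc,by=np.array([.548,-.116]),-.178; c,s=np.cos(by),np.sin(by)
lx=(X-bc[0])*c+(Y-bc[1])*s; ly=-(X-bc[0])*s+(Y-bc[1])*c
m=(abs(lx)<.05)&(ly>.012)&(ly<.075)&(H>.0345)&(H<.04); q=np.c_[lx[m],ly[m]]; print('short glass local rect',rect(q))
g=(abs(lx)<.05)&(abs(ly-.043)<.02)&(H<.026)
print('gap x',np.percentile(lx[g],[2,50,98]).round(4),'y',ly[g].min(),ly[g].max())
v,u=np.nonzero((abs(lx)<.062)&(abs(ly)<.1)&(H>.027)&(H<.034)); w=P[v,u]; print('frame',rect(np.c_[lx[v,u],ly[v,u]]))
print('target spacer',loc(bc,by,[-.0335,.043]))
E
```

```text
short glass local rect (array([-0.0005,  0.0448]), array([0.0595, 0.0983]), 89.66)
gap x [-0.0386 -0.031   0.0424] y 0.02314429871261498 0.06263265018976225
frame (array([-0.0009, -0.001 ]), array([0.1965, 0.1214]), 89.92)
target spacer [[ 0.52264295 -0.06774785]]
```

Call:
send_path([
  {"xyz":[-0.0013, 0.0015, 0.0295], "turn_vec":[0, 0, -0.0074]},
  {"xyz":[0, 0, 0.025]},
  {"xyz":[0, 0, 0.025]},
  {"xyz":[0, 0, 0.025]},
  {"xyz":[0, 0, 0.025]},
  {"xyz":[0, 0, 0.0213]},
  {},
  {},
  {},
])

```text
time: 12.6
ee_pos: [0.4773, -0.3844, 0.0439]
eef_rot: [0.001, 0.579, 0.815, -0.0]
contact_force: [-1.0, -0.4, -0.3]
opening: 0.0452
grasp_force: 0.0
```

```bash
python3 - <<'E'
from meas import *
go([.477,-.384,.043],1.904)
E
```

```text
t 12.6 pos [ 0.4773 -0.3844  0.0439] yaw 1.9062 trans [ 0.0004 -0.0002  0.0009] | level fix [0.0006 0.001  0.    ] turn rz 0.0022 | trans after turn [ 0.0004 -0.0002  0.0009] F [-1.  -0.4 -0.3]
```

Call:
send_path([
  {},
  {},
  {},
  {},
  {},
  {},
  {},
], aperture=0)

```text
time: 13.18
ee_pos: [0.4772, -0.3843, 0.0436]
eef_rot: [0.001, 0.579, 0.816, -0.0]
contact_force: [-1.3, 1.4, 6.5]
opening: 0.009
grasp_force: 58.9
```

Call:
send_path([
  {"xyz":[0, 0, -0.0063]},
  {"xyz":[0, 0, -0.025]},
  {"xyz":[0, 0, -0.0375]},
  {"xyz":[0, 0, -0.0375]},
  {"xyz":[0, 0, -0.025]},
  {"turn_vec":[0, 0, 0.0204]},
  {"turn_vec":[0, 0, 0.0204]},
  {"turn_vec":[0, 0, 0.0204]},
  {"turn_vec":[0, 0, 0.0202]},
  {},
])

```text
time: 14.02
ee_pos: [0.4769, -0.384, 0.1479]
eef_rot: [0.0, 0.764, 0.645, 0.0]
contact_force: [0.6, 1.2, -0.5]
opening: 0.0091
grasp_force: 58.4
```

```bash
python3 - <<'E'
from meas import *
go([.5226,-.0677,.15],1.393)
E
```

```text
t 14.02 pos [ 0.4769 -0.384   0.1479] yaw 1.4012 trans [ 0.3194 -0.0083 -0.0021] | level fix [0.0001 0.     0.    ] turn rz 0.0082 | trans after turn [ 0.3194 -0.0109 -0.0021] F [ 0.6  1.2 -0.5]
```

Converted, 0.036 m / 0.8 = 0.045, 0.018 m / 0.8 = 0.0225, 0.008 rad / 6.2832 = 0.0013.

Call:
send_path([
  {"xyz":[0.0225, 0, 0], "turn_vec":[0, 0, 0.0013]},
  {"xyz":[0.045, -0.0016, 0]},
  {"xyz":[0.045, -0.0018, 0]},
  {"xyz":[0.045, -0.0018, 0]},
  {"xyz":[0.045, -0.0018, 0]},
  {"xyz":[0.045, -0.0018, 0]},
  {"xyz":[0.045, -0.0018, 0]},
  {"xyz":[0.045, -0.0016, 0]},
  {"xyz":[0.045, -0.0016, 0]},
  {"xyz":[0.0163, 0, 0]},
])

```text
time: 14.85
ee_pos: [0.5204, -0.0643, 0.148]
eef_rot: [-0.0, 0.763, 0.647, 0.0]
contact_force: [-0.4, -0.7, -0.3]
opening: 0.0088
grasp_force: 58.5
```

Call:
send_path([
  {"xyz":[0, 0, 0.025]},
  {"xyz":[0, 0, 0.025]},
  {},
  {},
  {},
])

```text
time: 15.27
ee_pos: [0.5206, -0.0682, 0.1087]
eef_rot: [0.0, 0.765, 0.645, 0.0]
contact_force: [0.6, -0.3, -0.8]
opening: 0.0087
grasp_force: 58.6
```

```bash
python3 - <<'E'
from meas import *
go([.5226,-.0677,.092],1.393); im,d=grab('scene'); np.savez('scene5',im=im,d=d)
im2,d2=grab('top')
a=np.hstack([cv2.resize(im[170:300,260:390],None,fx=3,fy=3),cv2.resize(im2[190:320,280:410],None,fx=3,fy=3)]); cv2.imwrite('pics/c6.png',a[...,::-1])
E
```

```text
t 15.27 pos [ 0.5206 -0.0682  0.1087] yaw 1.401 trans [0.0008 0.0018 0.0167] | level fix [0.0007 0.0001 0.    ] turn rz 0.008 | trans after turn [0.0008 0.0019 0.0167] F [ 0.6 -0.3 -0.8]
```

View pics/c6.png

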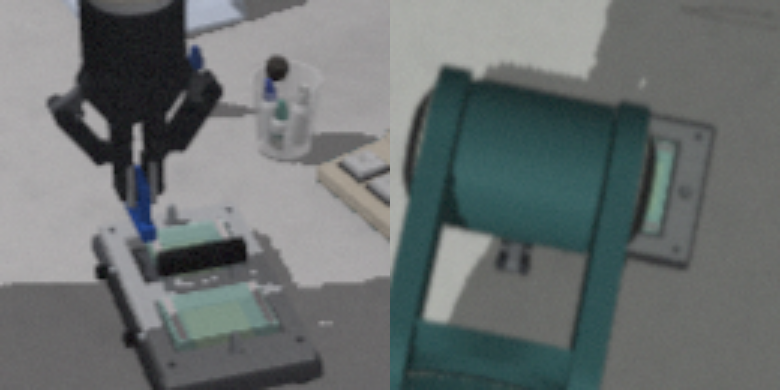

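The scene crop shows the spacer held upright above the left end gap, at about crop (142,230). It needs a shift of about 2 mm before I lower it.

Converted, 0.01 m / 0.8 = 0.0125, 0.004 m / 0.8 = 0.005, 0.01 rad / 6.2832 = 0.0016.

Call:
send_path([
  {"xyz":[0.001, 0.0024, 0.0125], "turn_vec":[0, 0, 0.0016]},
  {"xyz":[0, 0, 0.0125]},
  {"xyz":[0, 0, 0.005]},
  {},
  {},
  {},
])

```text
time: 15.87
ee_pos: [0.5224, -0.0673, 0.0837]
eef_rot: [0.0, 0.768, 0.64, 0.0]
contact_force: [-0.6, -1.4, -0.4]
opening: 0.0089
grasp_force: 58.6
```

```bash
python3 - <<'E'
from meas import *
go([.5226,-.0677,.0636],1.393)
E
```

```text
t 15.87 pos [ 0.5224 -0.0673  0.0837] yaw 1.3899 trans [-0.0003  0.0003  0.0201] | level fix [ 0. -0. -0.] turn rz -0.0031 | trans after turn [-0.0003  0.0003  0.0201] F [-0.6 -1.4 -0.4]
```

Converted, 0.003 m / 0.8 = 0.0038, 0.002 m / 0.8 = 0.0025.

Call:
send_path([
  {"xyz":[0, 0, 0.0038]},
  {"xyz":[0, 0, 0.0038]},
  {"xyz":[0, 0, 0.0025]},
  {},
  {},
])

```text
time: 16.28
ee_pos: [0.5222, -0.0673, 0.0754]
eef_rot: [-0.0, 0.768, 0.64, -0.0]
contact_force: [0.3, 0.2, 0.2]
opening: 0.0087
grasp_force: 58.6
```

```bash
python3 - <<'E'
from meas import *
go([.5226,-.0677,.0636],1.393)
E
```

```text
t 16.28 pos [ 0.5222 -0.0673  0.0754] yaw 1.3898 trans [-0.0003  0.0005  0.0118] | level fix [-0.0003 -0.      0.    ] turn rz -0.0032 | trans after turn [-0.0003  0.0005  0.0118] F [0.3 0.2 0.2]
```

Bottom is at 0.032, already below the glass face, with no force. I'll continue.

Converted, 0.003 m / 0.8 = 0.0038, 0.0003 m / 0.8 = 0.0004.

Call:
send_path([
  {"xyz":[0, 0.0004, 0.0038]},
  {"xyz":[0, 0, 0.0038]},
  {"xyz":[0, 0, 0.0038]},
  {},
  {},
])

```text
time: 16.7
ee_pos: [0.5225, -0.0674, 0.0663]
eef_rot: [-0.0, 0.768, 0.64, -0.0]
contact_force: [0.7, 0.3, -0.4]
opening: 0.0086
grasp_force: 58.6
```

Call:
send_path([
  {"xyz":[0, 0, 0.0019]},
  {"xyz":[0, 0, 0.0019]},
  {},
  {},
])

```text
time: 17.03
ee_pos: [0.5227, -0.0674, 0.0637]
eef_rot: [0.0, 0.768, 0.64, 0.0]
contact_force: [0.9, -0.3, 0.0]
opening: 0.0087
grasp_force: 58.6
```

```bash
python3 - <<'E'
from meas import *
go([.5226,-.0677,.0636],1.393)
E
```

```text
t 17.03 pos [ 0.5227 -0.0674  0.0637] yaw 1.3898 trans [-0.0003 -0.      0.0001] | level fix [ 0.0002 -0.     -0.    ] turn rz -0.0032 | trans after turn [-0.0003 -0.      0.0001] F [ 0.9 -0.3  0. ]
```

Converted, 0.0005 m / 0.8 = 0.0006.

Call:
send_path([
  {"xyz":[0, 0, 0.0006]},
  {},
  {},
])

```text
time: 17.28
ee_pos: [0.5227, -0.0674, 0.0636]
eef_rot: [0.0, 0.768, 0.64, 0.0]
contact_force: [-2.2, 1.3, 6.4]
opening: 0.0089
grasp_force: 59.5
```

Call:
send_path([
  {},
  {},
  {},
  {},
  {},
  {},
], aperture=0.03)

```text
time: 17.78
ee_pos: [0.5226, -0.0674, 0.0631]
eef_rot: [-0.0, 0.768, 0.64, -0.0]
contact_force: [0.4, -1.0, 1.2]
opening: 0.0303
grasp_force: 0.0
```

Call:
send_path([
  {"xyz":[0, 0, -0.0125]},
  {"xyz":[0, 0, -0.025]},
  {"xyz":[0, 0, -0.0375]},
  {"xyz":[0, 0, -0.0375]},
  {},
  {},
])

```text
time: 18.28
ee_pos: [0.5233, -0.0675, 0.1556]
eef_rot: [0.001, 0.768, 0.64, 0.001]
contact_force: [-0.1, 0.1, 0.1]
opening: 0.0299
grasp_force: 0.0
```

```bash
python3 - <<'E'
from meas import *
t=loc((.548,-.116),-.178,[.004,.043])[0]; go([*t,.11],1.393)
im,d=grab('scene'); np.savez('scene6',im=im,d=d)
a=cv2.resize(im[190:290,280:400],None,fx=5,fy=5); cv2.imwrite('pics/c7.png',a[...,::-1])
P=hmap('scene',im,d); hsv=cv2.cvtColor(im,cv2.COLOR_RGB2HSV); m=cv2.inRange(hsv,(105,120,40),(130,255,255))>0
m&=(abs(P[...,0]-.5226)<.05)&(abs(P[...,1]+.067)<.06); q=P[m]; print(len(q),'spacer z',np.percentile(q[:,2],[1,50,90,99]).round(4)); k=q[q[:,2]>q[:,2].max()-.006]; print('top rect',rect(k[:,:2]))
E
```

```text
t 18.28 pos [ 0.5233 -0.0675  0.1556] yaw 1.3898 trans [-0.0003  0.0367  0.0457] | level fix [ 0.0037 -0.     -0.    ] turn rz -0.0032 | trans after turn [-0.0004  0.0368  0.0456] F [-0.1  0.1  0.1]
129 spacer z [0.0271 0.051  0.0648 0.0669]
top rect (array([ 0.5203, -0.0853]), array([0.0567, 0.0084]), 82.9)
```

View pics/c7.png

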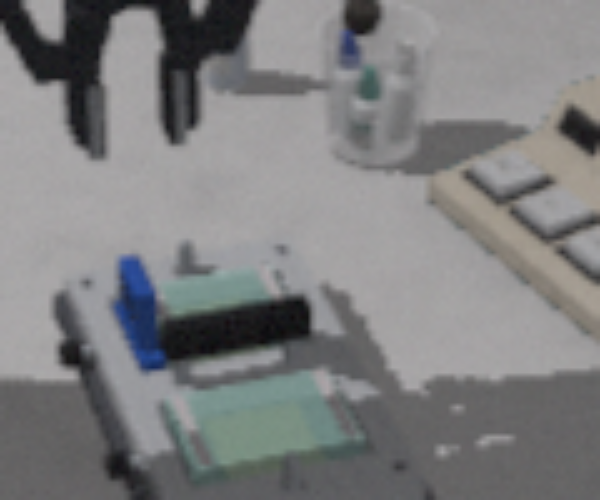

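The spacer stands upright and free in the gap, at about crop (138,310). Next I'll close the fingers, move over the platen centre and press.

Converted, 0.02 m / 0.8 = 0.025, 0.0184 m / 0.8 = 0.023.

Call:
send_path([
  {"xyz":[0, 0.023, 0]},
  {"xyz":[0, 0.023, 0]},
  {"xyz":[0, 0, 0.025]},
  {"xyz":[0, 0, 0.025]},
  {"xyz":[0, 0, 0.025]},
  {"xyz":[0, 0, 0.0125]},
  {"xyz":[0, 0, 0.0125]},
  {},
  {},
  {},
], aperture=0)

```text
time: 19.17
ee_pos: [0.5592, -0.0741, 0.0741]
eef_rot: [0.0, 0.768, 0.64, 0.0]
contact_force: [-0.6, -0.7, 1.5]
opening: 0.0001
grasp_force: 0.0
```

```bash
python3 - <<'E'
from meas import *
t=loc((.548,-.116),-.178,[.003,.043])[0]; go([*t,.059],1.393); print(robot.get_state()['opening'])
E
```

```text
t 19.17 pos [ 0.5592 -0.0741  0.0741] yaw 1.3898 trans [-0.0002 -0.0006  0.0151] | level fix [ 0.0012 -0.     -0.    ] turn rz -0.0032 | trans after turn [-0.0002 -0.0006  0.0151] F [-0.6 -0.7  1.5]
5.9006905825215275e-05
```

Converted, 0.006 m / 0.8 = 0.0075, 0.005 m / 0.8 = 0.0063.

Call:
send_path([
  {"xyz":[0, 0, 0.0075]},
  {"xyz":[0, 0, 0.0063]},
  {"xyz":[0, 0, 0.0038]},
  {},
  {},
])

```text
time: 19.58
ee_pos: [0.5587, -0.074, 0.059]
eef_rot: [-0.0, 0.768, 0.64, -0.0]
contact_force: [-0.5, 0.0, 1.0]
opening: 0.0001
grasp_force: 0.6
```

Call:
send_path([
  {"xyz":[0, 0, 0.0025]},
  {},
  {},
])

```text
time: 19.83
ee_pos: [0.5589, -0.0741, 0.0573]
eef_rot: [0.0, 0.768, 0.64, 0.0]
contact_force: [-1.5, -0.8, 3.6]
opening: 0.0002
grasp_force: 1.6
```

Call:
send_path([
  {"xyz":[0, 0, 0.0013]},
  {},
  {},
])

```text
time: 20.08
ee_pos: [0.5589, -0.074, 0.0563]
eef_rot: [0.0, 0.768, 0.64, 0.0]
contact_force: [-0.5, -0.6, 4.1]
opening: 0.0002
grasp_force: 2.0
```

Call:
send_path([
  {"xyz":[0, 0, 0.0013]},
  {},
  {},
])

```text
time: 20.33
ee_pos: [0.5589, -0.074, 0.0552]
eef_rot: [0.0, 0.768, 0.64, 0.0]
contact_force: [-1.2, -0.4, 5.1]
opening: 0.0001
grasp_force: 2.5
```

Converted, 0.001 m / 0.8 = 0.0013.

Call:
send_path([
  {"xyz":[0, 0, 0.0013]},
  {},
  {},
])

```text
time: 20.58
ee_pos: [0.5589, -0.074, 0.0543]
eef_rot: [0.0, 0.768, 0.64, 0.0]
contact_force: [-0.7, 0.3, 5.7]
opening: 0.0
grasp_force: 2.9
```

Call:
send_path([
  {"xyz":[0, 0, 0.0008]},
  {},
  {},
])

```text
time: 20.83
ee_pos: [0.5589, -0.074, 0.054]
eef_rot: [0.0, 0.768, 0.64, 0.0]
contact_force: [-3.0, 0.0, 9.7]
opening: 0.0
grasp_force: 4.7
```

Call:
send_path([
  {"xyz":[0, 0, 0.0005]},
  {},
  {},
  {},
])

```text
time: 21.17
ee_pos: [0.559, -0.074, 0.054]
eef_rot: [0.0, 0.768, 0.64, 0.0]
contact_force: [-5.5, 1.6, 13.8]
opening: 0.0001
grasp_force: 7.0
```

The glass has bottomed out level at 0.054 with about 14 N. I'll check the spacer and glass before handing in.

```bash
python3 - <<'E'
from meas import *
im,d=grab('scene'); a=cv2.resize(im[190:290,280:400],None,fx=5,fy=5); cv2.imwrite('pics/c8.png',a[...,::-1])
P=hmap('scene',im,d); hsv=cv2.cvtColor(im,cv2.COLOR_RGB2HSV); m=cv2.inRange(hsv,(105,120,40),(130,255,255))>0
m&=(abs(P[...,0]-.5226)<.05)&(abs(P[...,1]+.067)<.06); print('spacer z',np.percentile(P[m][:,2],[50,90,99]).round(4))
E
```

```text
spacer z [0.0508 0.0654 0.0671]
```

View pics/c8.png

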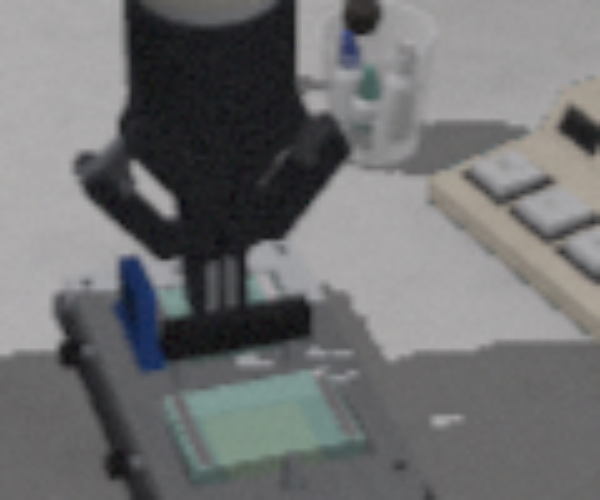

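The fingers, at about crop (220,280), hold the short glass down. The spacer at (138,310) is upright and clear of them.

```bash
python3 -c "
from plant import robot, cams, ticket
print(ticket.hand_in())"
```

```text
the job is handed in; nothing more can be done
None
```

The job is handed in, though no verdict came back: the frame is seated on both dowels with the screws toward the robot, the spacer stands free in the short glass's gap, and the fingers hold that glass level at about 14 N.

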